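# Vent and open the pressure cap of a developer canister

## Robot

A 6-joint arm with a two-finger parallel gripper is mounted at the origin on the work surface. World frame = base frame: x ahead of the robot, y to its left, z up, the work surface at z = 0. Lengths are in m, angles in rad, forces in N, time in s.
With the tool pointing down it reaches from about 0.275 to 0.85 m from the base axis. Payload 19 kg.
Tool frame: the origin (TCP) lies midway between the tips of the shut fingers; the grasp point (between the pads) lies 19 mm behind it; z points along the fingers, y is the line along which they close (so a half turn about z gives the same grasp; the last joint's range is limited). The gripper opens to 85 mm and grips with 20 to 120 N. Pads are 22 mm wide; open, the fingers measure 114 mm over their backs; the gripper's body (76 mm by 85 mm) begins 54 mm behind the grasp point. The pads swing forward as they close: fully open they stand 13 mm farther back than shut.
Start: joints at [-1.299, 0.15, 1.437, -0, 1.554, -0.134], TCP at [0.227, -0.528, 0.231] pointing down, gripper open.
Joint ranges: [-2.8, 2.8], [-0.68, 2.1], [0.12, 2.68], [-1.39, 4.53], [0.16, 2.79], [-2.81, 2.81]. Speed limits (rad/s): [1.89, 1.89, 2.22, 3.01, 3.01, 3.01].

## Interface

Orientations are given as a 3x3 rotation matrix whose columns are the frame's x, y, z axes.
In Python, from bench import bot gives the robot as it stands.
- The arm moves only by the tool jog_arm, never from a script. Its argument "steps" is a list of rows, each a list of 2 entries, a list of its own where there are three numbers: the shift along the tool's x, y, z in units of 20 mm (1.0 is 20 mm), then the turn about the tool's z in units of 0.12 rad (1.0 is 0.12 rad). A call has 1 to 8 rows; each row shifts and turns the commanded pose from where the row before left it, along the tool's axes as they then stand; what a row does not reach is not made up. A row lasts 1/8 s, in which the tool goes at most 62.5 mm and 10.7 degrees, less where a joint would pass 70% of its speed; a pose out of reach is approached as far as the arm can. A call with a number of a shift or a turn outside -1 to 1 is refused whole. A call with a gripper value outside its range is refused whole. "grip" is the closure, from -1 (fully open) to 1 (shut), set as the call begins (left out, the last holds). The fingers move at their own pace and stop on an object; the grip force is fixed at half the most. Time passes only in rows, so rows that do not move let the fingers close. It gives the time, the measured TCP pose, the force, the opening and the grip force at its end, in the units of the state.
- bot.state(): the state, without advancing time (a new reading comes with each control period).
- bot.camera(name): name is "side" or "top"; returns a dict with "frame" (400x640x3 uint8, red, green, blue), "z_map" (400x640 float32, m along the optical axis (not along the pixel's ray), 0 where there is no reading), "fx", "fy", "cx", "cy" (pixels), "R" (3x3) and "t" (3): a world point X has camera coordinates R X + t. Camera axes: x right, y down, z forward; pixel columns grow to the right and rows downward; lengths in m; the calibration is good to about 2 mm. A picture is of the moment at which its call begins.
- bot.close_job(): hands the job in; it is judged then, once.
The state is a dict: "clock": time; "joints": joint angles; "joint_vel": joint speeds; "joint_efforts": joint torques, N m; "eef_pos": TCP position; "eef_rot": TCP orientation; "force": force on the tool from outside, world axes, zero at the start; "wrist_torque": the same for the moment, N m; "opening": finger opening in m; "grip_force": force on a finger pad.
Only numpy, scipy, OpenCV 4.12 (cv2) and the standard library are available. Lean on these libraries where they do the work, as an engineer would, in place of code of your own. Each camera call takes 0.05 s, during which the arm holds its last target. There are 200 camera calls.

## Task

The steel developer canister beside the spin coater is under gas pressure: turn its red cap anticlockwise until you feel it come up against the first stop, do not force it, and keep it lightly against the stop for about two seconds while it vents. Then press the cap down without ramming it, turn it on past the stop, lift it off and set it down upright in the shallow steel tray, without dropping it. Leave everything else where it is.

Things in the scene. Friction and masses are not known exactly. Their poses are not given: they have to be found in the camera images.
- canister: Upright stainless pressure canister, 108 mm across, bolted down on a square 135 mm base plate, with a gauge, a gas cock and an outlet on its sides (within 85 mm of the axis, below 140 mm). Origin: under the base plate, on the bench, on the neck's axis; z up.
- collar_top (a point): On the neck's axis, level with the top of the canister's shoulder collar (74 mm diameter), 188 mm above the bench. The cap's skirt starts 5 mm above it and meets it if the cap is pressed 7 mm down from the first stop.
- neck_rim (a point): Centre of the filler neck's rim, 205 mm above the bench; neck 44 mm outer diameter. Hidden under the cap, a bayonet flange: locked land, ramp, vent land ending (on one of three runs) in a catch 4 mm deep, the first stop, then an open slot. The flange's angle on the canister differs each time, so the stop is found by feel. Over 15 N between lug and catch bends the catch.
- cap: Loose red pressure cap, 68 mm diameter, 52 mm high, about 0.16 kg: skirt and crown 28 mm high, a wing grip on top. Origin: centre of the skirt's lower edge; z up its axis, x along the grip bar to its white mark. Starts locked on the neck, origin 193 mm above the bench. Opens anticlockwise seen from above: 0.4 to 1.06 rad to the first stop, rising 1.5 mm; friction 0.1 to 0.3 N m.
- cap_grip (a point): On the cap's axis, 40 mm above its origin, in the middle of the wing grip: an upright bar with flat sides, 56 mm long along the cap's x, 14 mm thick, from 28 to 52 mm above the origin. A spring inside lifts the cap: 8 N locked, 6 N at the first stop, and 1.2 N more per mm pressed down; 4 mm (11 N) clears the catch, at 7 mm (14 N) the skirt meets the collar.
- cap_lug (a point): One of the cap's three inward lugs, 28 mm from the axis under the white mark; this one meets the catch. Pressed under the catch, it passes; from 0.3 to 0.65 rad past the first stop (best 0.48) the lugs stand in the open slots and the cap lifts straight off; the slot's end wall is 0.7 rad past. Side play on the neck 1 mm.
- steel_tray: Shallow square tray of bare steel, 150 x 150 mm, rim 18 mm high, walls and floor 3 mm thick, fixed to the bench, standing left or right of the canister. Origin: centre of its underside, on the bench; x and y along its sides.
- white_tray: Deeper square tray of white plastic, 150 x 150 mm, rim 45 mm high, fixed, on the other side of the canister. Not the place for the cap. Origin: centre of its underside.
- spare_chuck: Bystander: black plastic spin chuck, mushroom shaped, 60 mm across, 32 mm high, loose in the white tray. Origin: centre of its underside.
- amber_bottle: Bystander: amber glass bottle with black cap, 68 mm diameter, 150 mm high, far left. Origin: centre of its underside.
- white_jar: Bystander: white plastic jar, 72 mm diameter, 105 mm high, far right. Origin: centre of its underside.
- wafer_box: Bystander: flat round blue wafer box, 110 mm diameter, 16 mm high, beyond the canister. Origin: centre of its underside.
- seal_ring: Bystander: spare black rubber sealing ring, 52 mm diameter, 5 mm high, flat on the bench between robot and canister. Origin: centre of its underside.
- tweezers: Bystander: steel wafer tweezers, 120 x 9 mm, 8 mm high, flat on the bench between robot and canister, lying along their x axis. Origin: middle, on the bench.
There are look-alikes about, which are no part of the job. There is more than one size of the cap; the one meant has the size given above.

How it is judged:
By the outcome, as a careful person would: the job done as asked, in the order asked, and still so for the second after the job is handed in, with the robot touching nothing.
It also fails if it takes over 72 s, if anything falls off the work surface, if the arm or the gripper's body presses on something with over 40 N, if the wrist force passes 120 N, or if a joint passes its speed limit or range.

## Working session

There is one attempt and no reset: what is moved stays moved. The work goes in short steps, Python scripts to look and compute and a tool call to move; the robot and the scene stay as the last step left them, time stands still between calls to the robot, and variables do not carry over. Pictures are saved under pics/ and viewed, at most 10 in all, crops included, and the job is handed in when it is done.

Besides the shell and the picture viewer there is one more tool, called as name([rows], argument=value, ...), one row to a line, values as JSON. jog_arm: Moves the arm, as the interface text tells. Shifts and turns lie within -1 to 1; 1 stands for 20 mm of shift or 0.12 rad of turn. Its arguments: {"type":"object","properties":{"steps":{"type":"array"},"grip":{"type":"number"}},"required":["steps"]}

```bash
mkdir -p pics
python3 - <<'E'
from bench import bot
import cv2,numpy as np
for n in("top","side"):
    c=bot.camera(n); np.savez(f"pics/{n}0.npz",**c); cv2.imwrite(f"pics/{n}0.png",c["frame"][:,:,::-1])
s=bot.state(); print(s)
E
```

```text
{'clock': 0.1, 'joints': array([-1.29902543e+00,  1.50903323e-01,  1.43792557e+00,  1.90507900e-05,
        1.55379865e+00, -1.34015560e-01]), 'joint_vel': array([ 0.0001807 ,  0.00073255, -0.0015587 ,  0.00149427, -0.00104888,
        0.000789  ]), 'joint_efforts': array([ 5.07932418e-03, -7.14386988e+01, -5.71795356e+01, -1.02924730e-04,
        7.12041627e-03,  1.10052332e-05]), 'eef_pos': array([ 0.22689864, -0.52810991,  0.23077505]), 'eef_rot': array([[ 9.18792386e-01,  3.94741034e-01, -2.59454968e-04],
       [ 3.94741088e-01, -9.18791853e-01,  1.00202089e-03],
       [ 1.57153650e-04, -1.02306670e-03, -9.99999464e-01]]), 'force': array([-0.07145708,  0.00548831, -0.41713426]), 'wrist_torque': array([-0.02491937,  0.00294003,  0.03383152]), 'grip_force': 0.0, 'opening': 0.08534798857407104}
```

View pics/top0.png

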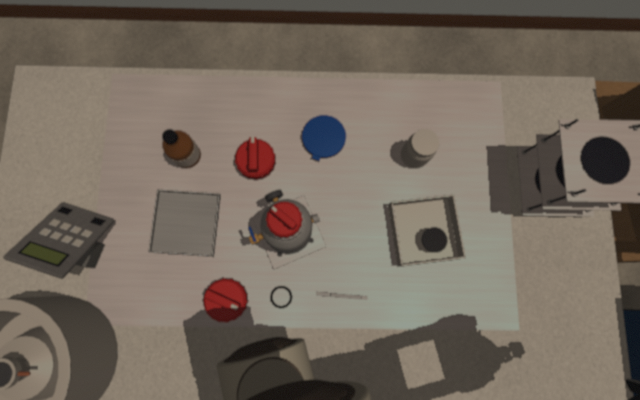

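View pics/side0.png

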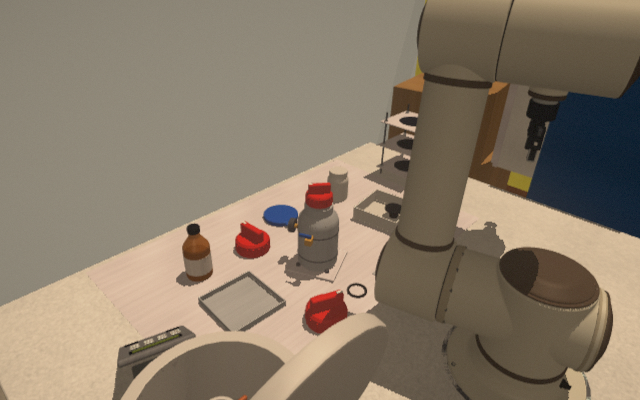

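Top view shows three red caps: (284,218) on the canister neck, (255,158) loose on the bench, and (225,300) loose on the bench. The one on the canister is meant, because it sits locked on the neck. The steel tray is at (185,223), the white tray at (423,231). I'll confirm in an enlarged crop and measure.

```bash
cat > h.py <<'E'
import numpy as np
def pt(c,u,v,z=None):
    """world point of pixel (u,v); at world height z if given, else by depth"""
    r=np.array([(u-c["cx"])/c["fx"],(v-c["cy"])/c["fy"],1.]); R=c["R"];t=c["t"]
    o=-R.T@t; d=R.T@r
    k=(z-o[2])/d[2] if z is not None else c["z_map"][int(round(v)),int(round(u))]
    return o+k*d
def cloud(c):
    v,u=np.mgrid[:400,:640]; Z=c["z_map"]
    P=np.stack([(u-c["cx"])/c["fx"]*Z,(v-c["cy"])/c["fy"]*Z,Z],-1)
    return (P-c["t"])@c["R"]
E
python3 - <<'E'
import numpy as np,cv2
from h import *
c=dict(np.load("pics/top0.npz")); W=cloud(c); f=c["frame"].astype(int)
print("cam",-c["R"].T@c["t"])
red=(f[...,0]>100)&(f[...,1]<70)
n,l,st,ce=cv2.connectedComponentsWithStats(red.astype(np.uint8))
for i in range(1,n):
    if st[i,4]>100:
        m=(l==i);P=W[m];print(ce[i],st[i],"z",np.percentile(P[:,2],[5,50,95]),P.mean(0))
        zt=np.percentile(P[:,2],97)
        g=P[P[:,2]>zt-.008]
        print("  top pts",len(g),g.mean(0),np.ptp(g[:,:2],axis=0))
        s=P[abs(P[:,2]-(zt-.024))<.004]
        if len(s)>5: print("  crown",len(s),cv2.minEnclosingCircle(s[:,:2].astype(np.float32)))
im=cv2.resize(c["frame"][185:265,230:340,::-1],None,fx=7,fy=7,interpolation=cv2.INTER_CUBIC)
cv2.imwrite("pics/crop_top.png",cv2.convertScaleAbs(im,alpha=1.4))
d=dict(np.load("pics/side0.npz"))
im=cv2.resize(d["frame"][175:215,290:350,::-1],None,fx=12,fy=12,interpolation=cv2.INTER_CUBIC)
cv2.imwrite("pics/crop_side.png",im)
print("tray",[pt(c,*q,z=.018).round(3) for q in((157,190),(220,192),(215,256),(149,250))])
E
```

```text
cam [ 0.4099756  -0.00948808  1.04579969]
[255.299389   157.11405295] [235 138  40  38 982] z [0.03678748 0.04118681 0.0757223 ] [0.69920568 0.11839177 0.04908414]
  top pts 222 [0.69709941 0.12121736 0.07866382] [0.32767418 0.1409262 ]
[285.09727165 218.72835113] [267 202  35  34 843] z [0.21953964 0.2230659  0.24732768] [0.52725535 0.0342734  0.23207264]
  top pts 184 [0.52390559 0.03301672 0.26788145] [0.13869792 0.06782388]
  crown 581 ((0.5289594531059265, 0.03666502609848976), 0.032763510942459106)
[230.11296296 290.15740741] [210 278  38  29 540] z [0.03531855 0.04037199 0.04345295] [0.39149045 0.16274516 0.04371246]
  top pts 502 [0.39156072 0.16387924 0.04446015] [0.05871704 0.21857481]
[216.1155914  300.90322581] [204 290  35  20 372] z [0.03865462 0.07309718 0.07696457] [0.36874745 0.18753152 0.06946658]
  top pts 256 [0.37259255 0.17941767 0.08193365] [0.05353258 0.22258669]
tray [array([0.622, 0.353, 0.018]), array([0.62 , 0.203, 0.018]), array([0.468, 0.206, 0.018]), array([0.48 , 0.36 , 0.018])]
```

View pics/crop_top.png

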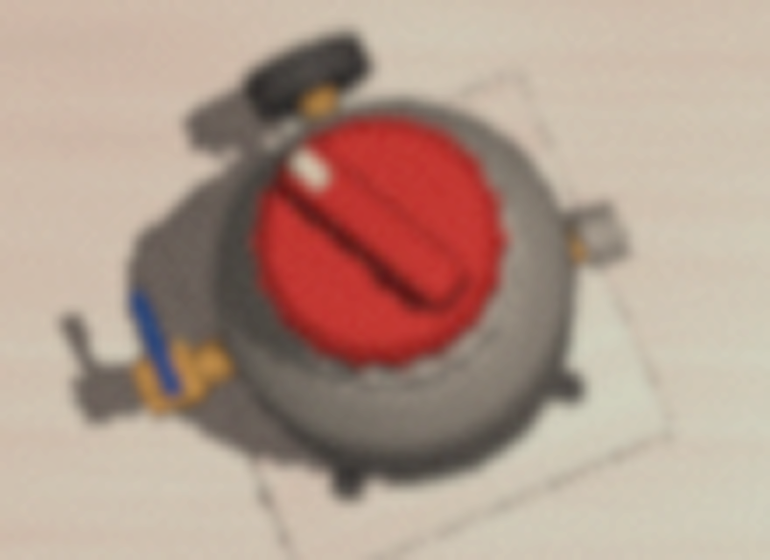

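View pics/crop_side.png

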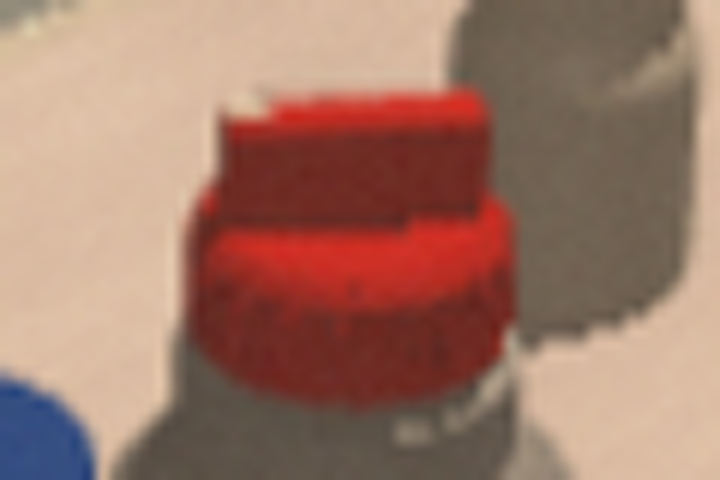

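The crops confirm it: the cap sits on the canister (crown circle centred near crop (380,242), i.e. pixel (284.3,219.6)). The bar runs from the white mark at about (293,157) to about (452,285).

Run:
```python
import numpy as np,cv2
from h import *
c=dict(np.load("pics/top0.npz"));d=dict(np.load("pics/side0.npz"))
q=lambda x,y:(230+(x+.5)/7-.5,185+(y+.5)/7-.5)
print("crown centre",pt(c,*q(380,242),z=.221))
a=pt(c,*q(299,161),z=.245);b=pt(c,*q(452,287),z=.245)
print(a,b,(a+b)/2,np.linalg.norm(a-b),np.arctan2(*(a-b)[1::-1]))
W=cloud(c);f=c["frame"].astype(int)
# bar-top / crown from depth, side camera
for n,cc in(("top",c),("side",d)):
    W=cloud(cc);f=cc["frame"].astype(int)
    m=(f[...,0]>80)&(f[...,1]<70)&(np.linalg.norm(W[...,:2]-[.526,.035],axis=-1)<.05)
    P=W[m]; t=P[(P[:,2]>.238)&(P[:,2]<.253)]; k=P[(P[:,2]>.212)&(P[:,2]<.229)]
    print(n,len(t),cv2.minAreaRect(t[:,:2].astype(np.float32)),len(k),cv2.minEnclosingCircle(k[:,:2].astype(np.float32)), np.median(t[:,2]),np.median(k[:,2]))
q2=lambda x,y:(290+(x+.5)/12-.5,175+(y+.5)/12-.5)
# side: top edge of the bar, its near edge and far edge ends
for p in((225,105),(488,95),(225,128),(488,118)): print(p,pt(d,*q2(*p),z=.245))
```

```text
crown centre [0.52796254 0.03723005 0.221     ]
[0.54583126 0.0579102  0.245     ] [0.51289509 0.01662005 0.245     ] [0.52936318 0.03726512 0.245     ] 0.052817303620840965 0.8974739897718211
top 203 ((0.5285696983337402, 0.03689700365066528), (0.05425328016281128, 0.013901831582188606), 51.76044845581055) 726 ((0.5286439061164856, 0.03749370947480202), 0.03489748761057854) 0.2461703586386606 0.22222617084382917
side 91 ((0.5284417867660522, 0.03953929618000984), (0.052152201533317566, 0.01497778482735157), 55.93254089355469) 264 ((0.5262541174888611, 0.04168340936303139), 0.03347307816147804) 0.24333096364879345 0.22036661480247505
(225, 105) [0.55114042 0.05473261 0.245     ]
(488, 95) [0.51605841 0.01252455 0.245     ]
(225, 128) [0.54422285 0.06179144 0.245     ]
(488, 118) [0.50938125 0.01996706 0.245     ]
```

jog_arm([
  [[1,-0.8,-1],0],
  [[1,-0.8,-1],0],
  [[1,-0.8,-1],0],
  [[1,-0.8,-1],0],
  [[1,-0.8,-0.5],0],
  [[1,-0.8,0],0],
  [[1,-0.8,0],0],
  [[1,-0.8,0],0],
], grip=-1)

```text
clock: 1.1
eef_pos: [0.3239, -0.3461, 0.322]
eef_rot: [[0.919, 0.395, 0.0], [0.395, -0.919, -0.0], [0.0, 0.001, -1.0]]
force: [0.4, -0.0, -0.0]
opening: 0.085
grip_force: 0.0
```

jog_arm([
  [[1,-0.8,0],0],
  [[1,-0.8,0],0],
  [[1,-0.8,0],0],
  [[1,-0.8,0],0],
  [[1,-0.8,0],0],
  [[1,-0.8,0],0],
  [[1,-0.8,0],0],
  [[1,-0.8,0],0],
])

```text
clock: 2.1
eef_pos: [0.4201, -0.1653, 0.322]
eef_rot: [[0.919, 0.395, 0.001], [0.395, -0.919, -0.0], [0.0, 0.001, -1.0]]
force: [0.1, -0.3, 0.7]
opening: 0.0858
grip_force: 0.0
```

jog_arm([
  [[1,-0.8,0],0],
  [[1,-0.8,0],0],
  [[1,-0.8,0],0],
  [[1,-0.8,0],0],
  [[1,-0.8,0],0],
  [[1,-0.8,0],0],
  [[1,-0.8,0],0],
  [[1,-0.8,0],0],
])

```text
clock: 3.1
eef_pos: [0.5163, 0.0155, 0.322]
eef_rot: [[0.919, 0.395, 0.001], [0.395, -0.919, 0.0], [0.001, 0.0, -1.0]]
force: [0.5, -0.1, 0.4]
opening: 0.0853
grip_force: 0.0
```

jog_arm([
  [[1,-0.8,0],0],
  [[0,0,0],-1],
  [[0,0,0],-1],
  [[0,0,0],-1],
  [[0,0,0],-1],
  [[0,0,0],-0.1],
  [[0,0,0],0],
])

```text
clock: 3.98
eef_pos: [0.5283, 0.0369, 0.3216]
eef_rot: [[0.625, 0.781, 0.0], [0.781, -0.625, 0.0], [0.0, 0.0, -1.0]]
force: [0.6, -0.2, 0.2]
opening: 0.0855
grip_force: 0.0
```

jog_arm([
  [[0,0,1],0],
  [[0,0,1],0],
  [[0,0,1],0],
  [[0,0,0.8],0],
  [[0,0,0.5],0],
  [[0,0,0.4],0],
  [[0,0,0.1],0],
  [[0,0,0],0],
])

```text
clock: 4.97
eef_pos: [0.5286, 0.0366, 0.2256]
eef_rot: [[0.623, 0.782, 0.0], [0.782, -0.623, 0.0], [0.0, 0.0, -1.0]]
force: [-0.1, 0.4, -0.7]
opening: 0.085
grip_force: 0.0
```

jog_arm([
  [[0,0,0],0],
  [[0,0,0],0],
  [[0,0,0],0],
  [[0,0,0],0],
], grip=0.5)

```text
clock: 5.48
eef_pos: [0.5285, 0.0366, 0.2254]
eef_rot: [[0.623, 0.782, 0.0], [0.782, -0.623, 0.0], [0.0, 0.0, -1.0]]
force: [0.8, -0.6, 0.4]
opening: 0.0217
grip_force: 0.0
```

Run:
```python
from bench import bot
import cv2,numpy as np
ims=[]
for n,(r,q) in(("side",(150,270)),("top",(190,265))):
    c=bot.camera(n); np.savez(f"pics/{n}1.npz",**c)
    if n=="side": cv2.imwrite("pics/g1.png",cv2.resize(c["frame"][150:220,270:375,::-1],None,fx=7,fy=7,interpolation=cv2.INTER_CUBIC))
s=bot.state(); print(s["force"],s["wrist_torque"],s["opening"],s["eef_pos"])
```

```text
[ 0.0347109  -0.02909984  0.45050811] [-0.0125854   0.00313408  0.01139015] 0.02141349295587059 [0.52845872 0.03660849 0.22534157]
```

View pics/g1.png

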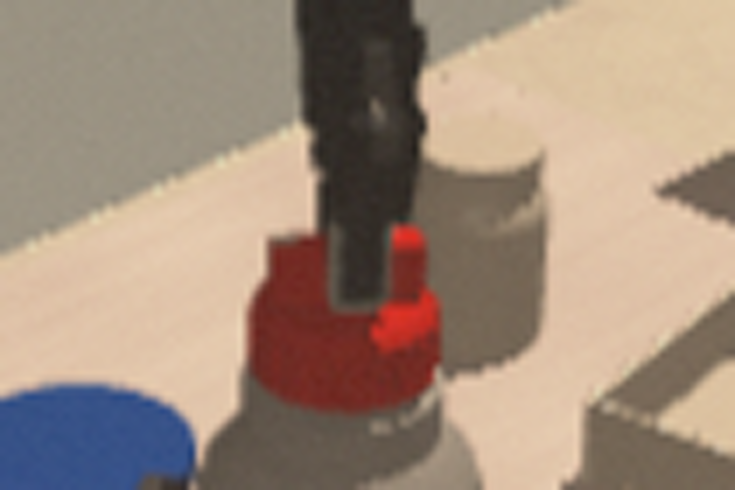

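The fingers straddle the bar at (347,270 in the crop); they look slightly toward its unmarked end. I'll check that by projection.

Run:
```python
import numpy as np
from h import *
d=dict(np.load("pics/side1.npz"))
def pr(X):
    x=d["R"]@X+d["t"]; return np.array([d["fx"]*x[0]/x[2]+d["cx"],d["fy"]*x[1]/x[2]+d["cy"]])
crop=lambda p:((p-[270,150])+.5)*7-.5
tcp=np.array([.5285,.0366,.2254]);X=np.array([.623,.782,0]);Y=np.array([.782,-.623,0])
cam=-d["R"].T@d["t"];print("cam",cam, "side sign",np.sign((cam-tcp)@Y))
s=np.sign((cam-tcp)@Y)
for w in(.011,.018,.024): print("finger tip corners",w,[crop(pr(tcp+s*w*Y+k*.011*X)).round() for k in(1,-1)])
for c0 in(tcp,): 
  print("bar top near edge ends",[crop(pr(np.array([*c0[:2],.245])+s*.007*Y+k*.028*X)).round() for k in(1,-1)])
  print("crown lower L/R", [crop(pr(np.array([*c0[:2],.221])+ .034*np.array([np.cos(a),np.sin(a),0]))).round() for a in np.arange(0,6.28,.52)])
```

```text
cam [-0.09906169  0.72624713  0.75103117] side sign -1.0
finger tip corners 0.011 [array([325., 306.]), array([387., 303.])]
finger tip corners 0.018 [array([328., 316.]), array([390., 313.])]
finger tip corners 0.024 [array([330., 324.]), array([392., 321.])]
bar top near edge ends [array([277., 254.]), array([434., 246.])]
crown lower L/R [array([283., 267.]), array([259., 287.]), array([259., 311.]), array([284., 333.]), array([328., 346.]), array([378., 347.]), array([420., 335.]), array([444., 314.]), array([442., 290.]), array([417., 269.]), array([375., 256.]), array([328., 255.]), array([286., 266.])]
```

jog_arm([
  [[0.12,0,0],0],
  [[0,0,0],0],
  [[0,0,0],0],
])

```text
clock: 5.95
eef_pos: [0.5299, 0.0385, 0.2253]
eef_rot: [[0.623, 0.782, -0.0], [0.782, -0.623, 0.0], [0.0, -0.0, -1.0]]
force: [-0.6, -0.1, 0.8]
opening: 0.0214
grip_force: 0.0
```

jog_arm([
  [[0,0,0],0],
  [[0,0,0],0],
  [[0,0,0],0],
  [[0,0,0],0],
], grip=1)

```text
clock: 6.45
eef_pos: [0.5299, 0.0385, 0.2254]
eef_rot: [[0.623, 0.782, 0.0], [0.782, -0.623, 0.0], [0.0, -0.0, -1.0]]
force: [-1.8, -0.5, 4.9]
opening: 0.0127
grip_force: 61.1
```

```bash
cat > s.py <<'E'
from bench import bot
import numpy as np
s=bot.state(); R=s["eef_rot"]
print("t",s["clock"],"F",s["force"].round(2),"Ftool",(R.T@s["force"]).round(2),"M",s["wrist_torque"].round(3),"q6",s["joints"][5].round(4),"yaw",np.arctan2(R[1,0],R[0,0]).round(4),"p",s["eef_pos"].round(4),"open",round(s["opening"],4),"grip",s["grip_force"],"eff6",s["joint_efforts"][5].round(3))
E
python3 s.py
```

```text
t 6.45 F [-1.79 -0.5   4.92] Ftool [-1.51 -1.09 -4.92] M [0.123 0.243 0.036] q6 0.6004 yaw 0.8978 p [0.5299 0.0385 0.2254] open 0.0127 grip 61.079524755477905 eff6 -0.014
```

jog_arm([
  [[0,0,0],-0.2],
  [[0,0,0],-0.2],
  [[0,0,0],-0.2],
])

```text
clock: 6.82
eef_pos: [0.5301, 0.0385, 0.2254]
eef_rot: [[0.564, 0.826, 0.0], [0.826, -0.564, 0.0], [0.0, 0.0, -1.0]]
force: [-0.4, 0.8, 4.9]
opening: 0.0126
grip_force: 61.2
```

```bash
python3 s.py
```

```text
t 6.825 F [-0.36  0.76  4.86] Ftool [ 0.42 -0.72 -4.86] M [ 0.163  0.003 -0.061] q6 0.5266 yaw 0.9716 p [0.5301 0.0385 0.2254] open 0.0126 grip 61.1839234828949 eff6 0.557
```

jog_arm([
  [[0,0,0],-0.3],
  [[0,0,0],-0.3],
  [[0,0,0],-0.3],
  [[0,0,0],-0.3],
  [[0,0,0],-0.3],
  [[0,0,0],-0.3],
])

```text
clock: 7.58
eef_pos: [0.53, 0.0385, 0.2254]
eef_rot: [[0.373, 0.928, 0.0], [0.928, -0.373, 0.0], [0.0, 0.0, -1.0]]
force: [-1.0, 1.0, 5.7]
opening: 0.0125
grip_force: 61.2
```

```bash
python3 s.py
```

```text
t 7.575 F [-1.04  0.95  5.74] Ftool [ 0.5  -1.32 -5.74] M [ 0.169  0.006 -0.083] q6 0.3098 yaw 1.1884 p [0.53   0.0385 0.2254] open 0.0125 grip 61.231995820999146 eff6 0.878
```

jog_arm([
  [[0,0,-0.015],-0.2],
  [[0,0,-0.01],-0.2],
  [[0,0,0],0],
])

```text
clock: 7.95
eef_pos: [0.5298, 0.0384, 0.2256]
eef_rot: [[0.33, 0.944, -0.0], [0.944, -0.33, 0.0], [-0.0, -0.0, -1.0]]
force: [0.5, -0.4, 0.9]
opening: 0.0124
grip_force: 60.6
```

```bash
python3 s.py
```

```text
t 7.95 F [ 0.51 -0.42  0.92] Ftool [-0.23  0.62 -0.92] M [-0.037  0.028 -0.068] q6 0.2639 yaw 1.2342 p [0.5298 0.0384 0.2256] open 0.0124 grip 60.62841296195984 eff6 -0.473
```

jog_arm([
  [[0,0,0],0.04],
  [[0,0,0],0],
])

```text
clock: 8.2
eef_pos: [0.5299, 0.0385, 0.2257]
eef_rot: [[0.335, 0.942, -0.0], [0.942, -0.335, 0.0], [-0.0, -0.0, -1.0]]
force: [0.7, -1.5, -0.9]
opening: 0.0126
grip_force: 60.5
```

```bash
python3 s.py
```

```text
t 8.2 F [ 0.72 -1.48 -0.93] Ftool [-1.15  1.18  0.93] M [-0.096  0.111  0.047] q6 0.2694 yaw 1.2287 p [0.5299 0.0385 0.2257] open 0.0126 grip 60.49700975418091 eff6 0.154
```

jog_arm([
  [[0,0,0],-0.04],
  [[0,0,0],-0.1],
  [[0,0,0],-0.1],
  [[0,0,0],0],
])

```text
clock: 8.7
eef_pos: [0.5299, 0.0385, 0.2257]
eef_rot: [[0.308, 0.952, -0.0], [0.952, -0.308, 0.0], [-0.0, -0.0, -1.0]]
force: [-0.2, -1.9, -3.4]
opening: 0.0127
grip_force: 60.1
```

```bash
python3 s.py
```

```text
t 8.7 F [-0.21 -1.91 -3.41] Ftool [-1.88  0.38  3.41] M [-0.161  0.22  -0.065] q6 0.24 yaw 1.2581 p [0.5299 0.0385 0.2257] open 0.0127 grip 60.124037861824036 eff6 -0.314
```

jog_arm([
  [[0,0,0],-0.2],
  [[0,0,0],-0.2],
  [[0,0,0],0],
])

```text
clock: 9.07
eef_pos: [0.5299, 0.0385, 0.2257]
eef_rot: [[0.261, 0.965, -0.0], [0.965, -0.261, 0.0], [0.0, -0.0, -1.0]]
force: [-0.6, -1.1, -3.3]
opening: 0.0126
grip_force: 60.0
```

```bash
python3 s.py
```

```text
t 9.075 F [-0.63 -1.13 -3.3 ] Ftool [-1.26 -0.31  3.3 ] M [-0.254  0.188  0.02 ] q6 0.1917 yaw 1.3065 p [0.5299 0.0385 0.2257] open 0.0126 grip 59.95516240596771 eff6 -0.488
```

jog_arm([
  [[0,0,0],-0.2],
  [[0,0,0],-0.2],
  [[0,0,0],0],
])

```text
clock: 9.45
eef_pos: [0.5299, 0.0385, 0.2258]
eef_rot: [[0.215, 0.977, -0.0], [0.977, -0.215, 0.0], [0.0, -0.0, -1.0]]
force: [-0.4, -1.0, -5.0]
opening: 0.0123
grip_force: 59.8
```

```bash
python3 s.py
```

```text
t 9.45 F [-0.42 -1.05 -4.99] Ftool [-1.11 -0.19  4.99] M [-0.227  0.208 -0.076] q6 0.1438 yaw 1.3544 p [0.5299 0.0385 0.2258] open 0.0123 grip 59.81262445449829 eff6 -0.507
```

jog_arm([
  [[0,0,0.01],-0.15],
  [[0,0,0],-0.15],
  [[0,0,0],0],
])

```text
clock: 9.82
eef_pos: [0.53, 0.0385, 0.2257]
eef_rot: [[0.18, 0.984, 0.0], [0.984, -0.18, 0.0], [0.0, 0.0, -1.0]]
force: [-0.9, -1.4, -3.4]
opening: 0.0125
grip_force: 60.1
```

```bash
python3 s.py
```

```text
t 9.825 F [-0.94 -1.37 -3.39] Ftool [-1.52 -0.68  3.39] M [-0.217  0.216 -0.073] q6 0.1079 yaw 1.3902 p [0.53   0.0385 0.2257] open 0.0125 grip 60.0680673122406 eff6 -0.43
```

```bash
cat > edge.py <<'E'
import numpy as np
from bench import bot
def edge(c):
    f=c["frame"].astype(float); r=f[...,0]-f[...,1]
    out=[]
    for u in range(308,330):
        col=r[198:216,u]; lo=np.median(r[211:216,u]); hi=np.median(r[198:203,u])
        w=np.clip((col-lo)/(hi-lo),0,1); out.append(198+w.sum())
    return np.array(out)
a=edge(dict(np.load("pics/side0.npz")));b=edge(dict(np.load("pics/side1.npz")))
c=bot.camera("side");np.savez("pics/side2.npz",**c);e=edge(c)
for n,q in(("grip-open vs start",b-a),("now vs start",e-a)): print(n,q.round(2),np.median(q))
E
python3 edge.py
```

```text
grip-open vs start [ 0.19 -0.18  1.31  0.01 -0.06  0.83  1.83  2.03  2.11  2.89  2.43  3.13
  3.06  2.96  2.77  2.33  0.52 -0.01 -0.14 -0.13 -0.1   0.23] 1.0708647220752
now vs start [ 0.3   0.36  1.2   0.13  0.29  0.86  1.83  1.82  2.04  3.13  3.13  3.36
  2.68  2.86  3.05  2.7   2.11  2.04 -0.61 -0.45 -1.01 -0.52] 1.824393738977065
```

jog_arm([
  [[0,0,0],-0.15],
  [[0,0,0],-0.15],
  [[0,0,0],0],
])

```text
clock: 10.25
eef_pos: [0.53, 0.0385, 0.2257]
eef_rot: [[0.144, 0.99, 0.0], [0.99, -0.144, 0.0], [0.0, 0.0, -1.0]]
force: [-1.0, -0.7, -1.9]
opening: 0.0128
grip_force: 60.2
```

```bash
python3 s.py
```

```text
t 10.25 F [-0.96 -0.67 -1.9 ] Ftool [-0.8  -0.86  1.9 ] M [-0.222  0.26  -0.042] q6 0.0719 yaw 1.4263 p [0.53   0.0385 0.2257] open 0.0128 grip 60.18446624279022 eff6 -0.408
```

Fz is rising, which may be the ramp.

jog_arm([
  [[0,0,0],-0.15],
  [[0,0,0],-0.15],
  [[0,0,0],0],
])

```text
clock: 10.62
eef_pos: [0.53, 0.0386, 0.2258]
eef_rot: [[0.108, 0.994, 0.0], [0.994, -0.108, 0.0], [0.0, 0.0, -1.0]]
force: [-0.7, 1.0, -0.6]
opening: 0.0129
grip_force: 60.5
```

```bash
python3 s.py
```

```text
t 10.625 F [-0.69  0.98 -0.56] Ftool [ 0.9  -0.79  0.56] M [ 0.079  0.216 -0.026] q6 0.0359 yaw 1.4623 p [0.53   0.0386 0.2258] open 0.0129 grip 60.48506498336792 eff6 -0.359
```

jog_arm([
  [[0,0,-0.01],-0.15],
  [[0,0,-0.01],-0.15],
  [[0,0,0],0],
])

```text
clock: 11.0
eef_pos: [0.53, 0.0386, 0.226]
eef_rot: [[0.072, 0.997, 0.0], [0.997, -0.072, 0.0], [0.0, 0.0, -1.0]]
force: [-0.3, 0.9, -2.6]
opening: 0.0126
grip_force: 60.3
```

```bash
python3 s.py
```

```text
t 11.0 F [-0.3   0.9  -2.55] Ftool [ 0.88 -0.37  2.55] M [0.278 0.154 0.005] q6 -0.0001 yaw 1.4984 p [0.53   0.0386 0.226 ] open 0.0126 grip 60.33356487751007 eff6 -0.354
```

jog_arm([
  [[0,0,-0.01],-0.15],
  [[0,0,-0.005],-0.15],
  [[0,0,0],0],
])

```text
clock: 11.38
eef_pos: [0.5299, 0.0385, 0.2263]
eef_rot: [[0.037, 0.999, -0.0], [0.999, -0.037, 0.0], [0.0, -0.0, -1.0]]
force: [-0.2, 1.3, -2.5]
opening: 0.0126
grip_force: 60.1
```

```bash
python3 s.py
```

```text
t 11.375 F [-0.22  1.33 -2.53] Ftool [ 1.32 -0.26  2.53] M [ 0.255  0.155 -0.   ] q6 -0.0361 yaw 1.5343 p [0.5299 0.0385 0.2263] open 0.0126 grip 60.14175295829773 eff6 -0.336
```

jog_arm([
  [[0,0,-0.008],-0.15],
  [[0,0,-0.007],-0.15],
  [[0,0,0],0],
])

```text
clock: 11.75
eef_pos: [0.5299, 0.0385, 0.2265]
eef_rot: [[0.001, 1.0, -0.0], [1.0, -0.001, 0.0], [0.0, -0.0, -1.0]]
force: [-0.9, 0.6, -4.1]
opening: 0.0127
grip_force: 59.9
```

```bash
python3 s.py
```

```text
t 11.75 F [-0.94  0.58 -4.11] Ftool [ 0.58 -0.94  4.11] M [ 0.242  0.215 -0.005] q6 -0.0721 yaw 1.5703 p [0.5299 0.0385 0.2265] open 0.0127 grip 59.89241302013397 eff6 -0.341
```

jog_arm([
  [[0,0,0],-0.1],
  [[0,0,0],-0.05],
  [[0,0,0],0],
])

```text
clock: 12.12
eef_pos: [0.5299, 0.0385, 0.2266]
eef_rot: [[-0.017, 1.0, -0.0], [1.0, 0.017, 0.0], [0.0, -0.0, -1.0]]
force: [-0.4, 0.5, -4.7]
opening: 0.0127
grip_force: 59.9
```

```bash
python3 s.py
```

```text
t 12.125 F [-0.43  0.46 -4.7 ] Ftool [ 0.47 -0.42  4.7 ] M [ 0.105  0.24  -0.139] q6 -0.0897 yaw 1.5879 p [0.5299 0.0385 0.2266] open 0.0127 grip 59.918455481529236 eff6 -0.199
```

jog_arm([
  [[0,0,0.015],-0.05],
  [[0,0,0],0],
  [[0,0,0],0],
])

```text
clock: 12.5
eef_pos: [0.53, 0.0385, 0.2265]
eef_rot: [[-0.023, 1.0, 0.0], [1.0, 0.023, 0.0], [0.0, 0.0, -1.0]]
force: [-2.1, 0.4, 0.8]
opening: 0.0125
grip_force: 60.5
```

```bash
python3 s.py
```

```text
t 12.5 F [-2.12  0.44  0.76] Ftool [ 0.49 -2.1  -0.76] M [ 0.075  0.409 -0.036] q6 -0.0956 yaw 1.5938 p [0.53   0.0385 0.2265] open 0.0125 grip 60.487024784088135 eff6 -0.057
```

jog_arm([
  [[0,0,0],-0.07],
  [[0,0,0],-0.06],
  [[0,0,0],0],
])

```text
clock: 12.88
eef_pos: [0.5301, 0.0385, 0.2265]
eef_rot: [[-0.039, 0.999, 0.0], [0.999, 0.039, 0.0], [0.0, 0.0, -1.0]]
force: [-1.0, 0.8, 2.4]
opening: 0.0127
grip_force: 60.9
```

```bash
python3 s.py
```

```text
t 12.875 F [-0.98  0.75  2.41] Ftool [ 0.79 -0.95 -2.41] M [ 0.114  0.189 -0.083] q6 -0.1114 yaw 1.6096 p [0.5301 0.0385 0.2265] open 0.0127 grip 60.895689725875854 eff6 -0.18
```

jog_arm([
  [[0,0,-0.01],-0.07],
  [[0,0,0],-0.06],
  [[0,0,0],0],
])

```text
clock: 13.25
eef_pos: [0.53, 0.0385, 0.2266]
eef_rot: [[-0.054, 0.999, 0.0], [0.999, 0.054, 0.0], [0.0, 0.0, -1.0]]
force: [-0.7, 0.6, 2.7]
opening: 0.0125
grip_force: 61.0
```

```bash
python3 s.py
```

```text
t 13.25 F [-0.66  0.55  2.74] Ftool [ 0.59 -0.63 -2.74] M [ 0.171  0.088 -0.003] q6 -0.127 yaw 1.6252 p [0.53   0.0385 0.2266] open 0.0125 grip 60.956586599349976 eff6 -0.162
```

jog_arm([
  [[0,0,-0.01],-0.1],
  [[0,0,-0.01],-0.08],
  [[0,0,0],0],
])

```text
clock: 13.62
eef_pos: [0.5299, 0.0385, 0.2268]
eef_rot: [[-0.076, 0.997, -0.0], [0.997, 0.076, 0.0], [0.0, -0.0, -1.0]]
force: [0.3, 0.1, 0.6]
opening: 0.0127
grip_force: 60.7
```

```bash
python3 s.py
```

```text
t 13.625 F [0.33 0.1  0.59] Ftool [ 0.08  0.33 -0.59] M [ 0.143 -0.003  0.02 ] q6 -0.1487 yaw 1.6468 p [0.5299 0.0385 0.2268] open 0.0127 grip 60.66269516944885 eff6 -0.219
```

jog_arm([
  [[0,0,-0.005],-0.07],
  [[0,0,0],-0.06],
  [[0,0,0],0],
])

```text
clock: 14.0
eef_pos: [0.5299, 0.0385, 0.2269]
eef_rot: [[-0.091, 0.996, -0.0], [0.996, 0.091, 0.0], [0.0, -0.0, -1.0]]
force: [-0.1, 0.8, -0.4]
opening: 0.0124
grip_force: 60.5
```

```bash
python3 s.py
```

```text
t 14.0 F [-0.12  0.81 -0.37] Ftool [ 0.82 -0.04  0.37] M [ 0.079  0.083 -0.034] q6 -0.1642 yaw 1.6623 p [0.5299 0.0385 0.2269] open 0.0124 grip 60.48682451248169 eff6 -0.18
```

jog_arm([
  [[0,0,0],-0.07],
  [[0,0,0],-0.06],
  [[0,0,0],0],
])

```text
clock: 14.38
eef_pos: [0.5299, 0.0385, 0.227]
eef_rot: [[-0.107, 0.994, -0.0], [0.994, 0.107, 0.0], [0.0, -0.0, -1.0]]
force: [-0.8, 1.0, -0.3]
opening: 0.0127
grip_force: 60.5
```

```bash
python3 s.py
```

```text
t 14.375 F [-0.79  1.03 -0.26] Ftool [ 1.11 -0.68  0.26] M [-0.004  0.18  -0.078] q6 -0.1798 yaw 1.678 p [0.5299 0.0385 0.227 ] open 0.0127 grip 60.479382276535034 eff6 -0.202
```

jog_arm([
  [[0,0,0],-0.07],
  [[0,0,0],-0.07],
  [[0,0,0],0],
])

```text
clock: 14.75
eef_pos: [0.5299, 0.0385, 0.227]
eef_rot: [[-0.124, 0.992, -0.0], [0.992, 0.124, 0.0], [0.0, -0.0, -1.0]]
force: [-0.9, -0.0, 0.6]
opening: 0.0125
grip_force: 60.5
```

```bash
python3 s.py
```

```text
t 14.75 F [-0.89 -0.05  0.58] Ftool [ 0.06 -0.89 -0.58] M [-0.02   0.218 -0.066] q6 -0.1966 yaw 1.6948 p [0.5299 0.0385 0.227 ] open 0.0125 grip 60.52043795585632 eff6 -0.222
```

jog_arm([
  [[0,0,0],-0.07],
  [[0,0,0],-0.07],
  [[0,0,0],0],
])

```text
clock: 15.12
eef_pos: [0.53, 0.0385, 0.227]
eef_rot: [[-0.14, 0.99, 0.0], [0.99, 0.14, 0.0], [0.0, 0.0, -1.0]]
force: [-0.5, -0.9, -0.4]
opening: 0.0124
grip_force: 60.6
```

```bash
python3 s.py
```

```text
t 15.125 F [-0.47 -0.88 -0.43] Ftool [-0.8  -0.59  0.43] M [-0.04   0.166 -0.038] q6 -0.2135 yaw 1.7116 p [0.53   0.0385 0.227 ] open 0.0124 grip 60.56229829788208 eff6 -0.216
```

jog_arm([
  [[0,0,0],-0.07],
  [[0,0,0],-0.07],
  [[0,0,0],0],
])

```text
clock: 15.5
eef_pos: [0.53, 0.0385, 0.227]
eef_rot: [[-0.157, 0.988, 0.0], [0.988, 0.157, 0.0], [0.0, 0.0, -1.0]]
force: [0.3, 0.0, 0.9]
opening: 0.0125
grip_force: 60.6
```

```bash
python3 s.py
```

```text
t 15.5 F [0.28 0.04 0.86] Ftool [-0.01  0.28 -0.86] M [-0.057  0.084 -0.126] q6 -0.2302 yaw 1.7283 p [0.53   0.0385 0.227 ] open 0.0125 grip 60.590221881866455 eff6 -0.221
```

jog_arm([
  [[0,0,0],-0.05],
  [[0,0,0],-0.03],
  [[0,0,0],0],
])

```text
clock: 15.88
eef_pos: [0.53, 0.0385, 0.227]
eef_rot: [[-0.166, 0.986, 0.0], [0.986, 0.166, 0.0], [0.0, 0.0, -1.0]]
force: [0.2, 0.3, 0.2]
opening: 0.0125
grip_force: 60.6
```

```bash
python3 s.py
```

```text
t 15.875 F [0.22 0.31 0.21] Ftool [ 0.27  0.27 -0.21] M [-0.11   0.036 -0.115] q6 -0.2397 yaw 1.7379 p [0.53   0.0385 0.227 ] open 0.0125 grip 60.59685230255127 eff6 -0.164
```

jog_arm([
  [[0,0,0],-0.07],
  [[0,0,0],-0.06],
  [[0,0,0],0],
])

```text
clock: 16.25
eef_pos: [0.5299, 0.0385, 0.227]
eef_rot: [[-0.182, 0.983, -0.0], [0.983, 0.182, 0.0], [0.0, -0.0, -1.0]]
force: [-0.6, -0.6, 1.7]
opening: 0.0126
grip_force: 60.6
```

```bash
python3 s.py
```

```text
t 16.25 F [-0.59 -0.57  1.69] Ftool [-0.45 -0.69 -1.69] M [-0.053  0.108 -0.052] q6 -0.2554 yaw 1.7536 p [0.5299 0.0385 0.227 ] open 0.0126 grip 60.60789227485657 eff6 -0.202
```

jog_arm([
  [[0,0,0],-0.07],
  [[0,0,0],-0.07],
  [[0,0,0],0],
])

```text
clock: 16.62
eef_pos: [0.5299, 0.0385, 0.227]
eef_rot: [[-0.198, 0.98, 0.0], [0.98, 0.198, 0.0], [0.0, 0.0, -1.0]]
force: [-0.1, -0.2, 0.1]
opening: 0.0126
grip_force: 60.6
```

```bash
python3 s.py
```

```text
t 16.625 F [-0.13 -0.19  0.13] Ftool [-0.16 -0.17 -0.13] M [-0.141  0.075 -0.072] q6 -0.2722 yaw 1.7704 p [0.5299 0.0385 0.227 ] open 0.0126 grip 60.63653111457825 eff6 -0.217
```

jog_arm([
  [[0,0,0],-0.07],
  [[0,0,0],-0.07],
  [[0,0,0],0],
])

```text
clock: 17.0
eef_pos: [0.5299, 0.0385, 0.227]
eef_rot: [[-0.215, 0.977, -0.0], [0.977, 0.215, 0.0], [0.0, 0.0, -1.0]]
force: [-0.0, -0.7, 0.8]
opening: 0.0126
grip_force: 60.7
```

```bash
python3 s.py
```

```text
t 17.0 F [-0.05 -0.67  0.76] Ftool [-0.65 -0.19 -0.76] M [-0.103  0.113 -0.063] q6 -0.2891 yaw 1.7873 p [0.5299 0.0385 0.227 ] open 0.0126 grip 60.66466212272644 eff6 -0.213
```

jog_arm([
  [[0,0,0],-0.07],
  [[0,0,0],-0.07],
  [[0,0,0],0],
])

```text
clock: 17.38
eef_pos: [0.5299, 0.0385, 0.227]
eef_rot: [[-0.231, 0.973, -0.0], [0.973, 0.231, 0.0], [0.0, -0.0, -1.0]]
force: [-0.2, -0.3, 0.2]
opening: 0.0128
grip_force: 60.7
```

```bash
python3 s.py
```

```text
t 17.375 F [-0.2  -0.26  0.21] Ftool [-0.2  -0.25 -0.21] M [-0.075  0.096 -0.084] q6 -0.3058 yaw 1.804 p [0.5299 0.0385 0.227 ] open 0.0128 grip 60.66535234451294 eff6 -0.213
```

jog_arm([
  [[0,0,0],-0.07],
  [[0,0,0],-0.07],
  [[0,0,0],0],
])

```text
clock: 17.75
eef_pos: [0.53, 0.0385, 0.227]
eef_rot: [[-0.247, 0.969, 0.0], [0.969, 0.247, 0.0], [0.0, 0.0, -1.0]]
force: [0.9, -0.2, -0.2]
opening: 0.0128
grip_force: 60.6
```

```bash
python3 s.py
```

```text
t 17.75 F [ 0.94 -0.24 -0.19] Ftool [-0.46  0.85  0.19] M [ 0.026 -0.053 -0.067] q6 -0.3226 yaw 1.8208 p [0.53   0.0385 0.227 ] open 0.0128 grip 60.63269376754761 eff6 -0.255
```

jog_arm([
  [[0,0,0],-0.07],
  [[0,0,0],-0.07],
  [[0,0,0],0],
])

```text
clock: 18.12
eef_pos: [0.5301, 0.0386, 0.227]
eef_rot: [[-0.264, 0.965, 0.0], [0.965, 0.264, 0.0], [0.0, 0.0, -1.0]]
force: [3.2, 0.8, -1.1]
opening: 0.0125
grip_force: 60.5
```

```bash
python3 s.py
```

```text
t 18.125 F [ 3.21  0.78 -1.05] Ftool [-0.1   3.3   1.06] M [ 0.164 -0.565 -0.185] q6 -0.3394 yaw 1.8376 p [0.5301 0.0386 0.227 ] open 0.0125 grip 60.5382639169693 eff6 -0.348
```

Reaction of 3.3 N along tool +y and a torque rise: this is the first stop (yaw 1.838). I'll hold lightly while it vents.

jog_arm([
  [[0,0,0],-0.02],
  [[0,0,0],0],
  [[0,0,0],0],
  [[0,0,0],0],
  [[0,0,0],0],
])

```text
clock: 18.75
eef_pos: [0.53, 0.0385, 0.227]
eef_rot: [[-0.266, 0.964, 0.0], [0.964, 0.266, 0.0], [0.0, 0.0, -1.0]]
force: [4.5, 2.2, -0.3]
opening: 0.0127
grip_force: 60.5
```

```bash
python3 s.py
```

```text
t 18.75 F [ 4.47  2.18 -0.28] Ftool [0.91 4.89 0.28] M [ 0.254 -0.872 -0.259] q6 -0.3416 yaw 1.8398 p [0.53   0.0385 0.227 ] open 0.0127 grip 60.50037145614624 eff6 -0.241
```

jog_arm([
  [[0,0,0],0],
  [[0,0,0],0],
  [[0,0,0],0],
  [[0,0,0],0],
  [[0,0,0],0],
  [[0,0,0],0],
  [[0,0,0],0],
  [[0,0,0],0],
])

```text
clock: 19.75
eef_pos: [0.53, 0.0385, 0.2271]
eef_rot: [[-0.266, 0.964, 0.0], [0.964, 0.266, 0.0], [0.0, 0.0, -1.0]]
force: [5.4, 1.6, -0.5]
opening: 0.0125
grip_force: 60.5
```

jog_arm([
  [[0,0,0],0],
  [[0,0,0],0],
  [[0,0,0],0],
  [[0,0,0],0],
  [[0,0,0],0],
  [[0,0,0],0],
  [[0,0,0],0],
  [[0,0,0],0],
])

```text
clock: 20.75
eef_pos: [0.53, 0.0385, 0.227]
eef_rot: [[-0.266, 0.964, 0.0], [0.964, 0.266, 0.0], [0.0, 0.0, -1.0]]
force: [4.0, 0.6, -0.9]
opening: 0.0127
grip_force: 60.5
```

```bash
python3 s.py
```

```text
t 20.75 F [ 4.04  0.6  -0.95] Ftool [-0.49  4.05  0.95] M [ 0.271 -0.882 -0.238] q6 -0.3416 yaw 1.8398 p [0.53   0.0385 0.227 ] open 0.0127 grip 60.5005806684494 eff6 -0.24
```

jog_arm([
  [[0,0,0],0.08],
  [[0,0,0.05],0],
  [[0,0,0.05],0],
  [[0,0,0.05],0],
  [[0,0,0.05],0],
  [[0,0,0.05],0],
  [[0,0,0.03],0],
  [[0,0,0],0],
])

```text
clock: 21.75
eef_pos: [0.53, 0.0385, 0.2221]
eef_rot: [[-0.257, 0.966, 0.001], [0.966, 0.257, 0.0], [-0.0, 0.001, -1.0]]
force: [2.0, 1.5, 8.8]
opening: 0.0124
grip_force: 61.8
```

```bash
python3 s.py
```

```text
t 21.75 F [1.96 1.51 8.78] Ftool [ 0.95  2.29 -8.78] M [ 0.212 -0.179 -0.012] q6 -0.3322 yaw 1.8305 p [0.53   0.0385 0.2221] open 0.0124 grip 61.83742046356201 eff6 -0.006
```

jog_arm([
  [[0,0,0.035],0],
  [[0,0,0],0],
  [[0,0,0],0],
])

```text
clock: 22.12
eef_pos: [0.53, 0.0385, 0.2216]
eef_rot: [[-0.257, 0.966, 0.001], [0.966, 0.257, 0.0], [-0.0, 0.001, -1.0]]
force: [0.4, 1.6, 10.4]
opening: 0.0122
grip_force: 61.9
```

```bash
python3 s.py
```

```text
t 22.125 F [ 0.37  1.57 10.44] Ftool [  1.42   0.77 -10.44] M [ 0.271 -0.144 -0.008] q6 -0.3322 yaw 1.8304 p [0.53   0.0385 0.2216] open 0.0122 grip 61.932538747787476 eff6 -0.006
```

jog_arm([
  [[0,0,0],-0.1],
  [[0,0,0],-0.08],
  [[0,0,0],0],
])

```text
clock: 22.5
eef_pos: [0.5299, 0.0385, 0.2215]
eef_rot: [[-0.278, 0.961, 0.001], [0.961, 0.278, -0.0], [-0.0, 0.001, -1.0]]
force: [0.2, 1.2, 9.7]
opening: 0.0128
grip_force: 61.9
```

```bash
python3 s.py
```

```text
t 22.5 F [0.21 1.18 9.7 ] Ftool [ 1.08  0.54 -9.7 ] M [ 0.222 -0.095 -0.1  ] q6 -0.3539 yaw 1.8521 p [0.5299 0.0385 0.2215] open 0.0128 grip 61.92022204399109 eff6 -0.21
```

jog_arm([
  [[0,0,0],-0.2],
  [[0,0,0],-0.4],
  [[0,0,0],-0.4],
  [[0,0,0],-0.4],
  [[0,0,0],-0.4],
  [[0,0,0],-0.2],
  [[0,0,0],0],
])

```text
clock: 23.38
eef_pos: [0.5298, 0.0384, 0.2215]
eef_rot: [[-0.498, 0.867, 0.0], [0.867, 0.498, -0.0], [-0.0, 0.0, -1.0]]
force: [-0.9, 0.8, 10.8]
opening: 0.0125
grip_force: 61.9
```

```bash
python3 s.py
```

```text
t 23.375 F [-0.92  0.83 10.81] Ftool [  1.17  -0.38 -10.81] M [ 0.118  0.12  -0.002] q6 -0.5942 yaw 2.0924 p [0.5298 0.0384 0.2215] open 0.0125 grip 61.914957761764526 eff6 -0.367
```

Now the last 0.22 rad, then a gentle lift.

jog_arm([
  [[0,0,0],-0.4],
  [[0,0,0],-0.4],
  [[0,0,0],-0.4],
  [[0,0,0],-0.4],
  [[0,0,0],-0.2],
  [[0,0,0],0],
])

```text
clock: 24.12
eef_pos: [0.5298, 0.0384, 0.2215]
eef_rot: [[-0.672, 0.74, 0.0], [0.74, 0.672, -0.0], [-0.0, 0.0, -1.0]]
force: [-0.3, 0.5, 9.9]
opening: 0.0128
grip_force: 61.9
```

```bash
python3 s.py
```

```text
t 24.125 F [-0.33  0.54  9.93] Ftool [ 0.62  0.12 -9.93] M [ 0.074  0.169 -0.009] q6 -0.8102 yaw 2.3084 p [0.5298 0.0384 0.2215] open 0.0128 grip 61.91511511802673 eff6 -0.397
```

jog_arm([
  [[0,0,-0.1],0],
  [[0,0,-0.1],0],
  [[0,0,-0.1],0],
  [[0,0,-0.1],0],
  [[0,0,-0.05],0],
  [[0,0,0],0],
])

```text
clock: 24.88
eef_pos: [0.5297, 0.0385, 0.2293]
eef_rot: [[-0.672, 0.74, -0.001], [0.74, 0.672, 0.0], [0.001, -0.001, -1.0]]
force: [0.4, 0.1, -3.4]
opening: 0.0123
grip_force: 60.2
```

```bash
python3 s.py
```

```text
t 24.875 F [ 0.45  0.14 -3.39] Ftool [-0.2   0.43  3.39] M [ 0.092  0.036 -0.005] q6 -0.8097 yaw 2.3078 p [0.5297 0.0385 0.2293] open 0.0123 grip 60.20794987678528 eff6 -0.001
```

jog_arm([
  [[0,0,-0.05],0],
  [[0,0,-0.05],0],
  [[0,0,-0.05],0],
  [[0,0,0],0],
])

```text
clock: 25.38
eef_pos: [0.53, 0.0385, 0.2328]
eef_rot: [[-0.672, 0.74, 0.0], [0.74, 0.672, 0.0], [-0.0, 0.0, -1.0]]
force: [0.2, 0.0, -1.5]
opening: 0.0125
grip_force: 60.2
```

```bash
python3 s.py
```

```text
t 25.375 F [ 0.16  0.01 -1.49] Ftool [-0.11  0.12  1.49] M [-0.034 -0.01  -0.004] q6 -0.8096 yaw 2.3078 p [0.53   0.0385 0.2328] open 0.0125 grip 60.20802140235901 eff6 -0.0
```

jog_arm([
  [[0,0,-0.3],0],
  [[0,0,-0.6],0],
  [[0,0,-0.8],0],
  [[0,0,-0.8],0],
  [[0,0,-0.8],0],
  [[0,0,-0.6],0],
  [[0,0,-0.3],0],
  [[0,0,0],0],
])

```text
clock: 26.38
eef_pos: [0.53, 0.0385, 0.3168]
eef_rot: [[-0.672, 0.741, 0.0], [0.741, 0.672, 0.0], [-0.0, 0.0, -1.0]]
force: [-1.0, 1.3, -2.8]
opening: 0.0127
grip_force: 60.2
```

jog_arm([
  [[0.4,0.4,0],0],
  [[0.8,0.8,0],0],
  [[1,1,0],0],
  [[1,1,0],0],
  [[1,1,0],0],
  [[1,1,0],0],
  [[1,1,0],0],
  [[1,1,0],0],
])

```text
clock: 27.38
eef_pos: [0.5394, 0.2436, 0.3161]
eef_rot: [[-0.672, 0.74, -0.001], [0.74, 0.672, -0.0], [0.001, -0.001, -1.0]]
force: [-0.5, -0.3, -2.3]
opening: 0.0122
grip_force: 60.2
```

jog_arm([
  [[0.8,0.9,0],0],
  [[0.44,0.7,0],0],
  [[0,0,0],0],
])

```text
clock: 27.75
eef_pos: [0.547, 0.2826, 0.3162]
eef_rot: [[-0.673, 0.74, -0.001], [0.74, 0.673, -0.0], [0.0, -0.001, -1.0]]
force: [-0.3, -0.1, -1.5]
opening: 0.0128
grip_force: 60.2
```

```bash
python3 - <<'E'
from bench import bot
import cv2,numpy as np
c=bot.camera("side"); cv2.imwrite("pics/g2.png",cv2.resize(c["frame"][100:340,160:400,::-1],None,fx=2.4,fy=2.4,interpolation=cv2.INTER_CUBIC))
E
python3 s.py
```

```text
t 27.8 F [ 0.33  0.12 -2.74] Ftool [-0.13  0.33  2.74] M [-0.056 -0.012  0.069] q6 -0.3866 yaw 2.3082 p [0.547  0.2819 0.3164] open 0.0127 grip 60.165581703186035 eff6 0.183
```

View pics/g2.png

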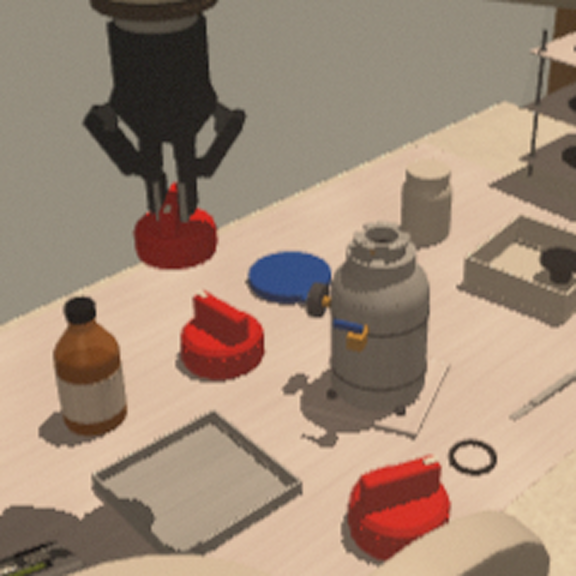

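The picture shows the cap held upright at (175,235), the neck open at (382,240), and the tray clear at (195,485). I'll lower the cap.

jog_arm([
  [[0,0,0.5],0],
  [[0,0,1],0],
  [[0,0,1],0],
  [[0,0,1],0],
  [[0,0,1],0],
  [[0,0,1],0],
  [[0,0,1],0],
  [[0,0,1],0],
])

```text
clock: 28.8
eef_pos: [0.5466, 0.2809, 0.1656]
eef_rot: [[-0.671, 0.741, -0.0], [0.741, 0.671, -0.0], [0.0, -0.0, -1.0]]
force: [0.3, -0.2, -1.3]
opening: 0.0129
grip_force: 60.2
```

jog_arm([
  [[0,0,1],0],
  [[0,0,1],0],
  [[0,0,1],0],
  [[0,0,1],0],
  [[0,0,1],0],
  [[0,0,0.8],0],
  [[0,0,0.4],0],
  [[0,0,0],0],
])

```text
clock: 29.8
eef_pos: [0.5467, 0.2816, 0.0424]
eef_rot: [[-0.672, 0.741, -0.001], [0.741, 0.672, -0.0], [0.0, -0.0, -1.0]]
force: [0.2, -0.3, -2.0]
opening: 0.0129
grip_force: 60.2
```

```bash
python3 s.py
```

```text
t 29.8 F [ 0.23 -0.34 -1.97] Ftool [-0.41 -0.06  1.97] M [ 0.007 -0.03   0.027] q6 -0.3865 yaw 2.3076 p [0.5467 0.2816 0.0424] open 0.0129 grip 60.23281931877136 eff6 -0.002
```

Contact is expected at about z 0.0355, so 5 mm, then fine steps.

jog_arm([
  [[0,0,0.1],0],
  [[0,0,0.1],0],
  [[0,0,0.06],0],
  [[0,0,0],0],
])

```text
clock: 30.3
eef_pos: [0.5468, 0.2818, 0.0375]
eef_rot: [[-0.672, 0.741, -0.0], [0.741, 0.672, 0.0], [0.0, 0.0, -1.0]]
force: [0.2, 0.5, -3.2]
opening: 0.0129
grip_force: 60.2
```

jog_arm([
  [[0,0,0.04],0],
  [[0,0,0.02],0],
  [[0,0,0],0],
])

```text
clock: 30.68
eef_pos: [0.5468, 0.2818, 0.0363]
eef_rot: [[-0.672, 0.74, -0.0], [0.74, 0.672, 0.0], [0.0, -0.0, -1.0]]
force: [-0.6, -0.5, -2.5]
opening: 0.0128
grip_force: 60.2
```

jog_arm([
  [[0,0,0.04],0],
  [[0,0,0.01],0],
  [[0,0,0],0],
])

```text
clock: 31.05
eef_pos: [0.5469, 0.2818, 0.0355]
eef_rot: [[-0.672, 0.74, 0.0], [0.74, 0.672, 0.0], [0.0, 0.0, -1.0]]
force: [-0.1, 1.1, 1.0]
opening: 0.0127
grip_force: 60.6
```

Contact. I'll release slowly.

jog_arm([
  [[0,0,0.01],0],
  [[0,0,0],0],
  [[0,0,0],0],
  [[0,0,0],0],
], grip=0.3)

```text
clock: 31.55
eef_pos: [0.5468, 0.2818, 0.0351]
eef_rot: [[-0.672, 0.74, -0.0], [0.74, 0.672, 0.0], [0.0, 0.0, -1.0]]
force: [0.3, 0.9, 0.7]
opening: 0.03
grip_force: 0.0
```

jog_arm([
  [[0,0,-0.1],0],
  [[0,0,-0.4],0],
  [[0,0,-0.8],0],
  [[0,0,-1],0],
  [[0,0,-1],0],
  [[0,0,-1],0],
  [[0,0,-1],0],
  [[0,0,-1],0],
])

```text
clock: 32.55
eef_pos: [0.5469, 0.2818, 0.1632]
eef_rot: [[-0.672, 0.74, 0.001], [0.74, 0.672, 0.001], [-0.0, 0.001, -1.0]]
force: [0.7, -0.5, -0.1]
opening: 0.0299
grip_force: 0.0
```

jog_arm([
  [[0,0,-1],0],
  [[0,0,-1],0],
  [[0,0,-1],0],
  [[0,0,-1],0],
  [[0,0,-1],0],
  [[0,0,0],0],
])

```text
clock: 33.3
eef_pos: [0.5471, 0.2819, 0.2636]
eef_rot: [[-0.672, 0.74, 0.003], [0.74, 0.672, 0.001], [-0.001, 0.003, -1.0]]
force: [-0.3, 0.4, 0.0]
opening: 0.0298
grip_force: 0.0
```

```bash
python3 - <<'E'
from bench import bot
import cv2,numpy as np
c=bot.camera("side"); cv2.imwrite("pics/g3.png",cv2.resize(c["frame"][100:340,160:400,::-1],None,fx=2.4,fy=2.4,interpolation=cv2.INTER_CUBIC))
E
python3 s.py
```

```text
t 33.35 F [ 0.61  0.19 -1.34] Ftool [-0.27  0.58  1.34] M [-0.003 -0.012 -0.028] q6 -0.3865 yaw 2.3079 p [0.5468 0.2818 0.2621] open 0.0301 grip 0.0 eff6 0.0
```

View pics/g3.png

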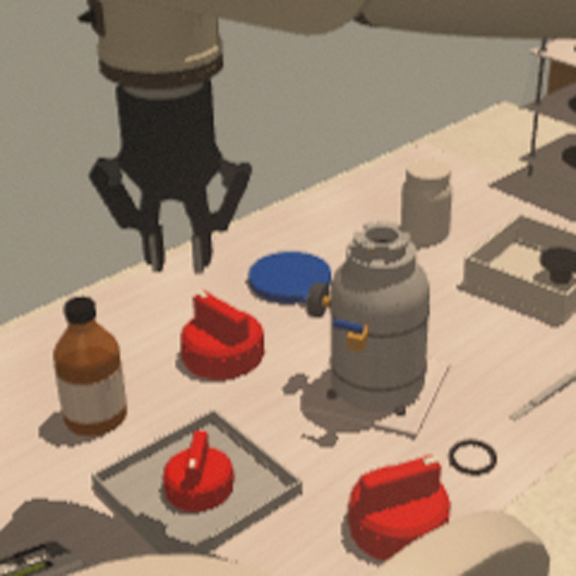

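The cap stands upright in the steel tray at (198,478), the gripper is clear, and everything else is unmoved.

```bash
python3 -c "
from bench import bot
print(bot.close_job())"
```

```text
the job is handed in; nothing more can be done
None
```

The cap was held lightly against the first stop (about 5 N) for about 2.6 s to vent, then pressed, turned past the stop, lifted off and set upright in the steel tray; the job is handed in at about 33 s, with the verdict not shown.

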